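# Set the iris in the beam box and hold the lid half lowered

### The job

Stand the iris diaphragm upright on the middle of the free pedestal in the open beam box, its hole facing along the line between the two light ports, and let go of it. Then take the box's lid, which falls shut if it is let go, lower it without dropping it until it is 60 degrees open (0 is shut, 90 straight up) and finish still holding it there, so that it shades the iris while someone looks in. Leave the spare lens mount on the mat where it is.

Things in the scene. Friction and masses are not known exactly. Their poses are not given: they have to be found in the camera images.
- beam_box: Black box with aluminium corner rails, fixed, 142 (x) x 232 (y) x 102 mm high, walls 6 mm, inner floor 5 mm up, base plate 170 x 250 x 4 mm; open-topped while its lid stands up. Origin: centre of its underside, on the bench. x points to the back (hinge side), y left: the line between the two light ports (aluminium collars 30 mm across, 10 mm long, mid-wall left and right, 58 mm above the bench).
- lid (a joint): Angle of the lid about its hinge, rad: 0 shut (level on the box), 1.57 straight up, 1.68 its stop, leaning back. Starts at 1.58 to 1.68, where it stays by itself. About 0.35 kg on a nearly free hinge: below about 1.4 it falls shut unless held. 60 degrees open is 1.047.
- lid_hinge (a point): Middle of the lid's hinge line, which runs along the box's y; in the box's axes at x +77, y 0, z +102 mm from the box's origin. Its axes are the lid's (see lid_grip).
- lid_grip (a point): Middle of the aluminium grip strip on the lid's free edge: -165 mm along lid x and 4.5 mm along lid z from the hinge. Strip 100 mm wide (y), 10 mm thick (z), from 140 to 182 mm off the hinge; the black plate behind is 5 mm thick, 232 mm wide. Lid x: free edge to hinge, z: out of its outer face; equal to the box's when shut. With the lid up, the strip is its top edge: pinch it from above.
- free_pedestal_top (a point): Centre of the top face of the empty steel pedestal in the box, where the iris belongs: round, 32 mm across, its top 30 mm above the inner floor (35 mm above the bench). It stands 50 mm left or right of the box's middle (varies). Fixed.
- lens_pedestal_top (a point): Centre of the top of the other pedestal in the box, 42 mm above the bench, which carries a round black lens mount 31 mm high and about 36 mm across; 100 mm from the free pedestal. Fixed.
- iris_centre (a point): Centre of the iris's hole, 23 mm above its underside. Upright black disc 44 mm across, 10 mm thick, top at 46 mm, on a foot 22 (x) x 26 (y) x 4 mm centred under the hole; a 3 mm lever with a ball sticks up to 62 mm. x: the line through the hole (the 10 mm thickness), front and back alike; z up. Starts standing on a 2 mm grey mat at the robot's right, yaw within 0.9 rad. About 60 g.
- spare_lens_centre (a point): Centre of a spare lens mount that stands on the same mat as the iris (they may have changed places): round, black, 31 mm high, 36 mm over its side screw, no lever. To be left alone.
Things that resemble listed ones, but are neither listed nor needed, are in the scene too. What is shaped like the part that bears iris_centre but blue or orange is not meant.

How it is judged (in metres and radians):
On the way:
1. the iris stands on the free pedestal, facing along the light line, let go, with the lid still up (horizontal distance between iris_centre and free_pedestal_top below 0.007 m and z of iris_centre in the frame of free_pedestal_top between 0.02 and 0.026 m and angle between iris_centre's own z axis and vertical below 0.12 rad and angle between the x axis of iris_centre and the y axis of beam_box, either way round below 0.2 rad and contact force between the fingers and iris below 0.1 N and linear speed of iris below 0.03 m/s and value of joint lid above 1.3 rad), for 0.3 s.
At the end, for the whole second after the job is handed in: Fingers hold the lid still at 60 +-8 degrees open, nothing else carrying it; the iris rests free on the empty pedestal, foot flat, upright within 7 degrees, within 7 mm of the pedestal's middle, its hole within 11 degrees of the line between the ports, touched by neither fingers nor lid (horizontal distance between iris_centre and free_pedestal_top below 0.007 m and z of iris_centre in the frame of free_pedestal_top between 0.02 and 0.026 m and angle between iris_centre's own z axis and vertical below 0.12 rad and angle between the x axis of iris_centre and the y axis of beam_box, either way round below 0.2 rad and contact force between each of the fingers, lid and iris below 0.1 N and linear speed of iris below 0.03 m/s and value of joint lid between 0.907 and 1.187 rad and velocity of joint lid between -0.05 and 0.05 rad/s and contact force between the fingers and lid above 0.4 N); the arm keeps its last pose, push and grip.
It fails at once if the lid drops (nearly) shut: below 20 degrees (value of joint lid below 0.35 rad).
It fails at once if the iris is knocked or laid over (angle between iris_centre's own z axis and vertical above 1 rad).
It fails at once if the spare lens mount is moved by more than 3 cm (distance of spare_lens_centre from where it was at the start of the episode above 0.03 m).
It also fails if it takes over 51 s, if anything falls off the work surface, if the arm or the gripper's body presses on something with over 40 N, if the wrist force passes 120 N, or if a joint passes its speed limit or range.

### The arm

A 6-joint arm with a two-finger parallel gripper is mounted at the origin on a cart in front of the work surface, level with it; the furniture and walls round the work are solid. World frame = base frame: x ahead of the robot, y to its left, z up, the work surface at z = 0. Lengths are in m, angles in degrees, forces in N, time in s.
With the tool pointing down it reaches from about 0.3 to 0.775 m from the base axis. Payload 14.6 kg.
Tool frame: the origin (TCP) lies midway between the tips of the shut fingers; the grasp point (between the pads) lies arm.grasp_offset behind it (arm.grasp_offset is the distance from the TCP to the grasp point, in m); z points along the fingers, y is the line along which they close (so a half turn about z gives the same grasp; the last joint's range is limited). The gripper opens to 85 mm and grips with 20 to 120 N. Pads are 22 mm wide; open, the fingers measure 114 mm over their backs; the gripper's body (76 mm by 85 mm) begins 54 mm behind the grasp point. The pads swing forward as they close: fully open they stand 13 mm farther back than shut.
Start: joints at [-80.191, 17.183, 87.147, -0, 75.671, -3.816], TCP at [0.13, -0.535, 0.231] pointing down, gripper open.
Joint ranges: [-173.82, 173.82], [-45.26, 126.66], [13.44, 144.39], [-59.66, 239.66], [0, 175.72], [-146.38, 146.38]. Speed limits (degrees/s): [127.2, 127.2, 147.25, 180, 180, 180].

### API

Orientations are given as a 3x3 rotation matrix whose columns are the frame's x, y, z axes.
In Python, from plant import monitor, optics, arm gives the robot as it stands.
- The arm moves only by the tool carry_out, never from a script. Its argument "plan" is text: rows parted by semicolons, each of 7 numbers parted by spaces: the shift along the tool's x, y, z normalised to -1 to 1, where 1 is 5 cm, then the turn, a rotation vector about the tool's x, y, z normalised to -1 to 1, where 1 is 8 degrees, then the closure, from 0 (fully open) to 1 (shut). A call has 1 to 10 rows; each row shifts and turns the commanded pose from where the row before left it, along the tool's axes as they then stand; what a row does not reach is not made up. A row lasts 1/10 s, in which the tool goes at most 50 mm and 8.59 degrees, less where a joint would pass 70% of its speed; a pose out of reach is approached as far as the arm can. A call with a number of a shift or a turn outside -1 to 1 is refused whole. A call with a gripper value outside its range is refused whole. The fingers move at their own pace and stop on an object; "squeeze" is the grip in N (left out, the last holds). Time passes only in rows, so rows that do not move let the fingers close. It gives the time, the measured TCP pose, the force, the opening and the grip force at its end, in the units of the state.
- monitor.sense(): the state, without advancing time (a new reading comes with each control period).
- optics.camera(name): name is "scene" or "top" or "wrist"; returns (picture, depth): 480x640x3 uint8, red, green, blue; 480x640 float32, m along the optical axis (not along the pixel's ray), 0 where there is no reading.
- optics.camera_model(name): a dict with "fx", "fy", "cx", "cy" (pixels), "rvec" (rotation vector, rad) and "tvec" (3), from world to camera coordinates, as OpenCV has them. Camera axes: x right, y down, z forward; pixel columns grow to the right and rows downward; lengths in m; the calibration is good to about 2 mm. A picture is of the moment at which its call begins: read the wrist's pose just before it. camera_model takes no time and is no camera call; for the wrist camera it gives the pose at the moment of the call.
- arm.job_done(): hands the job in; it is judged then, once.
The state is a dict: "t": time; "joint_positions": joint angles; "joint_velocities": joint speeds; "tau": joint torques, N m; "eef_pos": TCP position; "tcp_rot": TCP orientation; "ft_force": force on the tool from outside, world axes, zero at the start; "wrist_torque": the same for the moment, N m; "grip_width": opening from 0.0 (shut) to 1.0 (fully open); "grasp_force": force on a finger pad.
Only numpy, scipy, OpenCV 4.12 (cv2) and the standard library are available. Lean on these libraries where they do the work, as an engineer would, in place of code of your own. Each camera call takes 0.05 s, during which the arm holds its last target. There are 200 camera calls.

## Working session

There is one attempt and no reset: what is moved stays moved. The work goes in short steps, Python scripts to look and compute and a tool call to move; the robot and the scene stay as the last step left them, time stands still between calls to the robot, and variables do not carry over. Pictures are saved under pics/ and viewed, at most 10 in all, crops included, and the job is handed in when it is done.

Besides the shell and the picture viewer there is one more tool, called after "Call:" as name(argument=value, ...), one argument or row to a line, values as JSON. carry_out: Moves the arm, as the interface text tells. Scaled input: -1 to 1 covers 5 cm each way for a shift and 8 degrees each way for a turn. Its arguments: {"type":"object","properties":{"plan":{"type":"string"},"squeeze":{"type":"number"}},"required":["plan"]}

```bash
mkdir -p pics; ls
cat > h.py <<'E'
import numpy as np, cv2
from plant import monitor, optics, arm
def cam(n):
    m=optics.camera_model(n); p,d=optics.camera(n)
    R=cv2.Rodrigues(np.array(m["rvec"],float))[0]; t=np.array(m["tvec"],float).ravel()
    return p,d,m,R,t
def cloud(d,m,R,t):
    v,u=np.mgrid[:480,:640]
    c=np.stack([(u-m["cx"])/m["fx"]*d,(v-m["cy"])/m["fy"]*d,d],-1)
    w=(c-t)@R; w[d<=0]=np.nan
    return w
E
python3 - <<'E'
from h import *
print(monitor.sense(), arm.grasp_offset)
for n in("scene","top"):
    p,d,m,R,t=cam(n); cv2.imwrite(f"pics/{n}0.png",p[:,:,::-1]); np.savez(f"{n}0.npz",p=p,w=cloud(d,m,R,t)); print(n,-R.T@t,m["fx"])
E
```

```text
pics
{'t': 0.0, 'joint_positions': array([-8.01915567e+01,  1.72157666e+01,  8.71809830e+01, -4.80564792e-04,
        7.56748124e+01, -3.81483444e+00]), 'joint_velocities': array([ 0.01982574,  0.09502295,  0.04705161, -0.05471851,  0.03456373,
       -0.00750514]), 'tau': array([ 1.04001869e-03, -5.43507671e+01, -3.61795950e+01,  4.30407880e-06,
        4.02708669e-03, -4.43062120e-06]), 'eef_pos': array([ 0.12950656, -0.5342707 ,  0.23071497]), 'tcp_rot': array([[ 9.71864907e-01,  2.35538860e-01, -2.20779619e-04],
       [ 2.35538952e-01, -9.71864132e-01,  1.22935134e-03],
       [ 7.49922212e-05, -1.24676563e-03, -9.99999220e-01]]), 'ft_force': array([-0.77194346, -0.64195724,  0.22830015]), 'wrist_torque': array([-0.00247217,  0.01767228,  0.02184731]), 'grasp_force': 0.0, 'grip_width': 1.0027540460308597} 0.0187
scene [-0.19969355  0.68878993  0.68100236] 595.4427274196328
top [ 0.46562232 -0.0174452   1.04248296] 553.3785203607084
```

View pics/scene0.png

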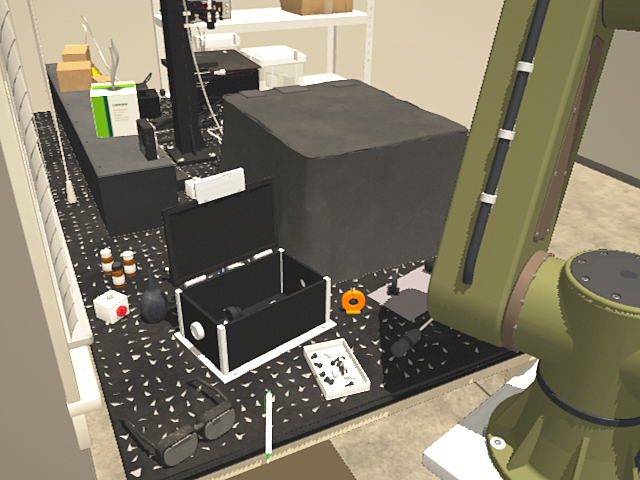

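View pics/top0.png

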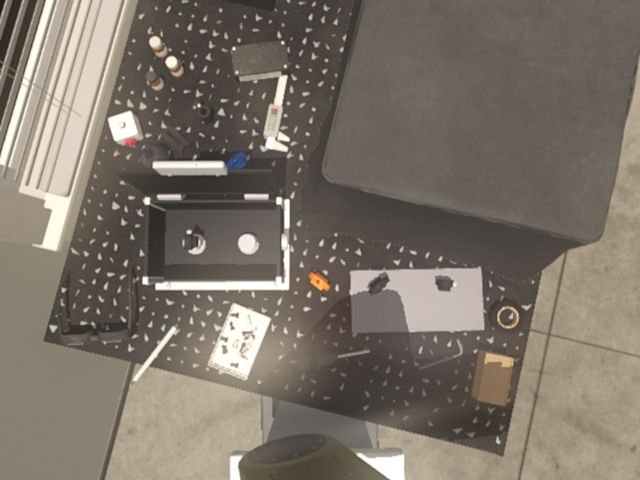

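The scene view shows the open box, an orange iris at (352,300) and the mat at (400,290) partly hidden by the arm. In the top view, these could be taken for the iris:
- Black part at (378,283) on the mat.
- Black part at (445,284) on the mat, perhaps the spare mount.
- Orange decoy at (318,281).
- Blue decoy at (237,160).
- Lens mount in the box at (195,240).

The free pedestal is at (248,243). I choose (378,283) for its elongated disc and will check it in a crop.

Run:
```python
from h import *
z=np.load("top0.npz"); p,w=z["p"],z["w"]
a=cv2.resize(p[255:345,345:490],None,fx=5,fy=5,interpolation=cv2.INTER_CUBIC)
b=cv2.resize(p[180:300,130:300],None,fx=4,fy=4,interpolation=cv2.INTER_CUBIC)[:, :]
b=b[:145*5] if 0 else b
H=450+480; c=np.zeros((H,725,3),np.uint8); c[:450]=a; c[450:,:680]=b
c=cv2.resize(c,None,fx=.64,fy=.64); cv2.imwrite("pics/crop1.png",c[:,:,::-1])
for q in [(378,283),(445,284),(360,300),(470,320),(318,281),(195,240),(248,243),(205,215),(190,168),(300,243),(150,285),(284,285),(284,200),(150,203)]:
    print(q,np.round(w[q[1],q[0]],4))
# objects on mat
for (u0,u1,v0,v1) in [(362,395,268,300),(430,462,270,300)]:
    s=w[v0:v1,u0:u1].reshape(-1,3); s=s[s[:,2]>0.01]
    print(len(s),np.nanmean(s,0).round(4),np.nanmax(s,0).round(4),np.nanmin(s,0).round(4))
# free pedestal
s=w[225:262,228:268].reshape(-1,3); k=np.abs(s[:,2]-.035)<.004; print("ped",k.sum(),s[k].mean(0),s[k].min(0),s[k].max(0))
# rim of box
s=w[185:300,130:300].reshape(-1,3); k=np.abs(s[:,2]-.102)<.004; s2=s[k]; print("rim",cv2.minAreaRect((s2[:,:2]*1000).astype(np.float32)))
k=(s[:,2]>0.001)&(s[:,2]<.0065); print("base",cv2.minAreaRect((s[k][:,:2]*1000).astype(np.float32)))
# lid
s=w[150:200,130:300].reshape(-1,3); k=(s[:,2]>.13); s=s[k]; print("lid",s.max(0),s.min(0),np.polyfit(s[:,2],s[:,0],1))
k=s[:,2]>.25;print("strip",cv2.minAreaRect((s[k][:,:2]*1000).astype(np.float32)),s[k].max(0),s[k].min(0))
```

```text
(378, 283) [ 0.4587 -0.121   0.0424]
(445, 284) [ 0.454  -0.2426  0.0354]
(360, 300) [ 0.4277 -0.0904  0.004 ]
(470, 320) [ 0.386  -0.2938  0.0012]
(318, 281) [ 0.4648 -0.0133  0.0593]
(195, 240) [0.5422 0.2025 0.0681]
(248, 243) [0.5369 0.1129 0.0363]
(205, 215) [0.5942 0.1977 0.0043]
(190, 168) [0.6265 0.1609 0.2813]
(300, 243) [0.5369 0.0192 0.0023]
(150, 285) [ 4.646e-01  3.033e-01 -2.000e-04]
(284, 285) [0.4588 0.0506 0.0053]
(284, 200) [0.6192 0.0477 0.0034]
(150, 203) [0.6061 0.2741 0.0955]
168 [ 0.4544 -0.1223  0.0407] [ 0.471  -0.1032  0.0663] [ 0.439  -0.1426  0.01  ]
185 [ 0.4525 -0.2437  0.0283] [ 0.4634 -0.2302  0.0378] [ 0.441  -0.264   0.0147]
ped 227 [0.53714411 0.11566929 0.03501752] [0.52220479 0.10033121 0.03109779] [0.55180945 0.13178506 0.03894369]
rim ((541.2351684570312, 165.76608276367188), (235.3646240234375, 151.13233947753906), 88.6680908203125)
base ((542.8663330078125, 181.99920654296875), (322.643798828125, 215.6599884033203), 88.94187927246094)
lid [0.63622127 0.27946774 0.28675134] [0.6151577  0.04802018 0.13009328] [0.06527191 0.61059244]
strip ((629.2449951171875, 151.9405517578125), (206.55763244628906, 11.738146781921387), 88.81681823730469) [0.63622127 0.2551839  0.28675134] [0.6225673  0.04869243 0.25000344]
```

View pics/crop1.png

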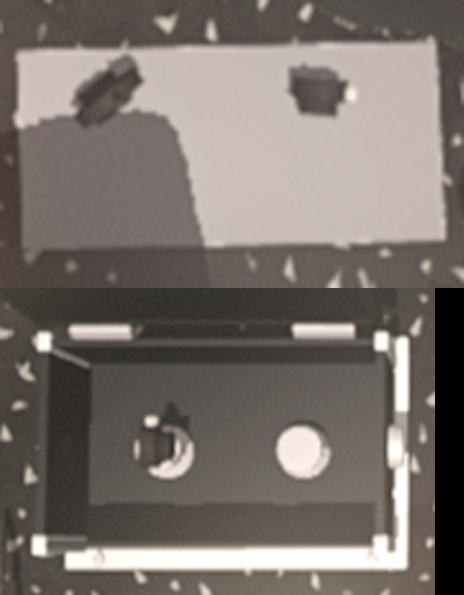

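Upper crop: (108,90) is a thin disc with its lever standing diagonally, so it is the iris (z up to 66 mm). (320,90) is the round mount with the side screw, which is the spare. Lower crop: the lens mount is on the left pedestal (165,440) and the free pedestal is on the right (302,452).

Call:
carry_out(
  plan="0.69 -0.54 0 0 0 0 0;0.69 -0.54 0 0 0 0 0;0.69 -0.54 0 0 0 0 0;0.69 -0.54 0 0 0 0 0;0.69 -0.54 0 0 0 0 0;0.69 -0.54 0 0 0 0 0;0.69 -0.54 0 0 0 0 0;0.69 -0.54 0 0 0 0 0;0.69 -0.54 0 0 0 0 0;0.69 -0.54 0 0 0 0 0",
)

```text
t: 1.1
eef_pos: [0.402, -0.1892, 0.2313]
tcp_rot: [[0.972, 0.236, -0.0], [0.236, -0.972, -0.0], [-0.0, 0.0, -1.0]]
ft_force: [0.2, -1.5, 0.6]
grip_width: 1.0
grasp_force: 0.0
```

Call:
carry_out(
  plan="0.69 -0.54 0 0 0 0 0;0.69 -0.54 0 0 0 0 0;0 0 0 0 0 -1 0;0 0 0 0 0 -1 0;0 0 0 0 0 -1 0;0 0 0 0 0 -1 0;0 0 0 0 0 -1 0;0 0 0 0 0 -1 0;0 0 0 0 0 -1 0;0 0 0 0 0 -1 0",
)

```text
t: 2.1
eef_pos: [0.4555, -0.1221, 0.231]
tcp_rot: [[0.209, 0.978, -0.001], [0.978, -0.209, 0.0], [0.0, -0.001, -1.0]]
ft_force: [-0.3, -1.6, 0.3]
grip_width: 1.001
grasp_force: 0.0
```

Call:
carry_out(
  plan="0 0 0 0 0 -1 0;0 0 0 0 0 -1 0;0 0 0 0 0 -1 0;0 0 0 0 0 -1 0;0 0 0 0 0 -1 0;0 0 0 0 0 -1 0;0 0 0 0 0 -0.25 0;0 0 0 0 0 0 0;0 0 0 0 0 0 0",
)

```text
t: 3.0
eef_pos: [0.4555, -0.1221, 0.2311]
tcp_rot: [[-0.609, 0.793, -0.0], [0.793, 0.609, 0.0], [0.0, -0.0, -1.0]]
ft_force: [0.1, -0.8, 1.4]
grip_width: 1.004
grasp_force: 0.0
```

Run:
```python
from h import *
s=monitor.sense(); print(s["t"],s["eef_pos"],s["tcp_rot"].round(3),s["joint_positions"].round(1))
for n in("wrist","top"):
    p,d,m,R,t=cam(n); w=cloud(d,m,R,t); cv2.imwrite(f"pics/{n}1.png",p[:,:,::-1]); np.savez(f"{n}1.npz",p=p,w=w)
    if n=="wrist": print("cam in tool",s["tcp_rot"].T@(-R.T@t-s["eef_pos"]),m["fx"])
    f=w.reshape(-1,3); k=(np.hypot(f[:,0]-.4545,f[:,1]+.1225)<.035)&(f[:,2]>.012)&(f[:,2]<.072); f=f[k]
    for lo,hi in((.012,.03),(.03,.05),(.04,.052),(.052,.072)):
        g=f[(f[:,2]>lo)&(f[:,2]<hi)]
        if len(g)>5: print(n,lo,len(g),g.mean(0).round(4),cv2.minAreaRect((g[:,:2]*1000).astype(np.float32)))
```

```text
3.0 [ 0.45550886 -0.1220738   0.23111342] [[-0.609  0.793 -0.   ]
 [ 0.793  0.609  0.   ]
 [ 0.    -0.    -1.   ]] [-19.5   7.1  99.3   0.   73.5 -57. ]
cam in tool [ 7.67415132e-02  3.58773171e-05 -1.42971364e-01] 364.00825996802763
wrist 0.012 15 [ 0.4411 -0.1026  0.0276] ((441.180419921875, -102.51995849609375), (8.575350761413574, 0.8158144354820251), 37.54923629760742)
wrist 0.03 448 [ 0.4523 -0.1173  0.0434] ((453.63555908203125, -119.58316802978516), (9.676836967468262, 42.00497817993164), 37.79024887084961)
wrist 0.04 355 [ 0.4534 -0.1188  0.0453] ((453.875732421875, -119.81558227539062), (9.476675033569336, 36.287986755371094), 37.64316940307617)
wrist 0.052 34 [ 0.452  -0.1215  0.0628] ((452.1236267089844, -121.65239715576172), (4.601145267486572, 4.379049301147461), 81.99053192138672)
```

View pics/wrist1.png

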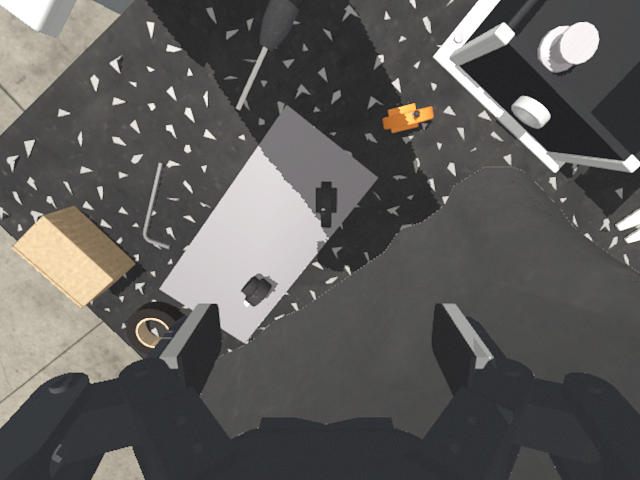

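The wrist view shows the iris at (326,203) with its yaw matched to the tool, the spare at (257,290) and the orange decoy at (408,118). The free pedestal is probably one of the white shapes near (530,112) and (575,45). Descending now.

Call:
carry_out(
  plan="0.05 0 1 0 0 0 0.4;0 0 1 0 0 0 0.4;0 0 1 0 0 0 0.4;0 0 0.7 0 0 0 0.4;0 0 0.4 0 0 0 0.4;0 0 0.22 0 0 0 0.4;0 0 0 0 0 0 0.4;0 0 0 0 0 0 0.4",
  squeeze=25,
)

```text
t: 3.9
eef_pos: [0.4546, -0.1203, 0.0162]
tcp_rot: [[-0.61, 0.792, 0.001], [0.792, 0.61, -0.0], [-0.001, 0.001, -1.0]]
ft_force: [0.3, -0.6, 0.7]
grip_width: 0.601
grasp_force: 0.0
```

Call:
carry_out(
  plan="0 0 0 0 0 0 0.8;0 0 0 0 0 0 0.9;0 0 0 0 0 0 1;0 0 0 0 0 0 1;0 0 0 0 0 0 1;0 0 0 0 0 0 1",
)

```text
t: 4.5
eef_pos: [0.4544, -0.1202, 0.016]
tcp_rot: [[-0.61, 0.792, 0.001], [0.792, 0.61, -0.0], [-0.001, 0.001, -1.0]]
ft_force: [-1.0, -0.0, 6.5]
grip_width: 0.112
grasp_force: 27.7
```

Call:
carry_out(
  plan="0 0 -0.3 0 0 0 1;0 0 -0.7 0 0 0 1;0 0 -1 0 0 0 1;0 0 -1 0 0 0 1;0 0 0 0 0 0 1",
)

```text
t: 5.0
eef_pos: [0.4564, -0.1209, 0.1718]
tcp_rot: [[-0.611, 0.792, 0.01], [0.792, 0.611, -0.004], [-0.009, 0.006, -1.0]]
ft_force: [-0.8, 0.6, -1.7]
grip_width: 0.111
grasp_force: 26.7
```

Run:
```python
from h import *
s=monitor.sense(); T=s["tcp_rot"]; P=s["eef_pos"]; print(s["t"],P,s["grip_width"],s["grasp_force"],s["ft_force"])
p,d,m,R,t=cam("wrist"); w=cloud(d,m,R,t); l=(w-P)@T   # tool coords
cv2.imwrite("pics/wrist2.png",p[180:480,120:520,::-1]); np.savez("wrist2.npz",p=p,w=w,l=l)
f=l.reshape(-1,3)
# fixed pads occlude; iris points in tool frame: |y|<8mm
k=(np.abs(f[:,1])<.007)&(np.abs(f[:,0])<.04)&(f[:,2]>-.06)&(f[:,2]<.03); g=f[k]
print(len(g),g.min(0),g.max(0),g.mean(0))
for z0 in np.arange(-.05,.03,.008):
    q=g[(g[:,2]>z0)&(g[:,2]<z0+.008)]
    if len(q): print(z0.round(3),len(q),q[:,0].min().round(4),q[:,0].max().round(4),q[:,1].mean().round(4))
```

```text
5.0 [ 0.45636242 -0.1209077   0.17177341] 0.11099262996031461 26.738183985144133 [-0.8029641   0.61436398 -1.67988595]
4769 [-0.0165982  -0.00699882 -0.05973494] [0.0229789  0.00699887 0.0130233 ] [ 0.00760028 -0.00025695 -0.02998615]
-0.05 566 -0.0116 0.0129 -0.0027
-0.042 847 -0.011 0.0121 -0.0002
-0.034 1884 -0.0153 0.0163 0.0006
-0.026 748 -0.0166 0.0215 0.0001
-0.018 397 0.0103 0.023 -0.0
-0.01 141 0.011 0.0227 -0.0002
0.006 86 0.005 0.0132 -0.0014
```

View pics/wrist2.png

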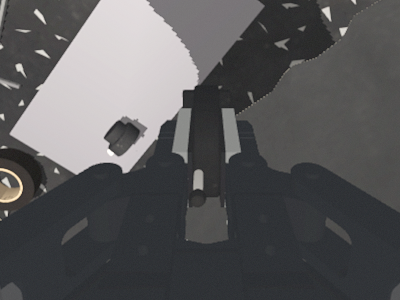

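Call:
carry_out(
  plan="0.52 0.61 0 0 0 0 1;0.52 0.61 0 0 0 0 1;0.52 0.61 0 0 0 0 1;0.52 0.61 0 0 0 0 1;0.52 0.61 0 0 0 0 1;0.52 0.61 0 0 0 0 1;0 0 0 0 0 -1 1;0 0 0 0 0 -1 1;0 0 0 0 0 -1 1;0 0 0 0 0 -1 1",
)

```text
t: 6.05
eef_pos: [0.5032, 0.1152, 0.1641]
tcp_rot: [[-0.939, 0.343, -0.002], [0.343, 0.94, -0.0], [0.002, -0.001, -1.0]]
ft_force: [-0.3, -0.8, -1.0]
grip_width: 0.11
grasp_force: 26.7
```

Call:
carry_out(
  plan="0 0 0 0 0 -1 1;0 0 0 0 0 -1 1;0 0 0 0 0 -0.4 1;0 0 0 0 0 0 1;0 0 0 0 0 0 1",
)

```text
t: 6.55
eef_pos: [0.5035, 0.1151, 0.1646]
tcp_rot: [[-1.0, 0.023, -0.001], [0.023, 1.0, -0.0], [0.001, -0.0, -1.0]]
ft_force: [0.2, -0.2, 0.4]
grip_width: 0.11
grasp_force: 26.7
```

Run:
```python
from h import *
s=monitor.sense(); T=s["tcp_rot"]; P=s["eef_pos"]; print(s["t"],P,T.round(4).tolist(),s["joint_positions"].round(1))
p,d,m,R,t=cam("wrist"); w=cloud(d,m,R,t); cv2.imwrite("pics/wrist3.png",p[:,:,::-1]); np.savez("wrist3.npz",p=p,w=w)
f=w.reshape(-1,3); c=p.reshape(-1,3)
k=(np.hypot(f[:,0]-.537,f[:,1]-.1155)<.03)&(np.abs(f[:,2]-.035)<.003); g=f[k]
print("ped",len(g),g.min(0),g.max(0),cv2.minEnclosingCircle((g[:,:2]*1000).astype(np.float32)))
k=(np.abs(f[:,2]-.102)<.004)&(f[:,0]>.4)&(f[:,0]<.66)&(f[:,1]>0)&(f[:,1]<.32); g=f[k]
print("rim",len(g),g.min(0),g.max(0),cv2.minAreaRect((g[:,:2]*1000).astype(np.float32)))
# front rim outer edge line: min x per y bin ; also right wall
ys=np.arange(.06,.28,.01); xs=[g[np.abs(g[:,1]-y)<.005][:,0].min() if (np.abs(g[:,1]-y)<.005).any() else np.nan for y in ys]
print(np.round(xs,4))
```

```text
6.55 [0.503455  0.1150997 0.1646319] [[-0.9997, 0.0225, -0.0012], [0.0225, 0.9997, -0.0002], [0.0012, -0.0002, -1.0]] [  8.8  16.8  97.    0.   66.3 -79.9]
ped 576 [0.5207557  0.10395778 0.0321216 ] [0.53898339 0.13464709 0.03765351] ((535.6712036132812, 119.37806701660156), 15.558450698852539)
rim 10612 [0.46150926 0.0527449  0.09800007] [0.62076103 0.28861749 0.10599785] ((541.1939086914062, 169.26449584960938), (235.95394897460938, 154.83834838867188), 88.82362365722656)
[0.4615 0.4646 0.465  0.4652 0.4653 0.4656 0.4658 0.466  0.4662 0.4664
 0.4666 0.4668 0.4671 0.4672 0.4674 0.4677 0.4679 0.4681 0.4683 0.4684
 0.4687 0.469  0.4664]
```

View pics/wrist3.png

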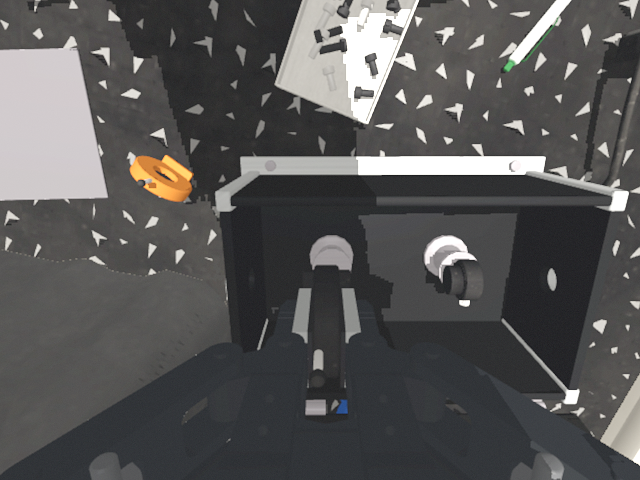

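The wrist view has the iris in the fingers, with the free pedestal behind it at (331,250) and the lens mount at (460,275). The box's y axis matches the tool's y. I'll move over the pedestal and stop just above it.

Call:
carry_out(
  plan="-0.33 0.04 0 0 0 0 1;-0.34 0.04 0 0 0 0 1;0 0 0.8 0 0 0 1;0 0 0.8 0 0 0 1;0 0 0.4 0 0 0 1;0 0 0 0 0 0 1;0 0 0 0 0 0 1",
)

```text
t: 7.3
eef_pos: [0.5376, 0.1185, 0.066]
tcp_rot: [[-1.0, 0.021, 0.0], [0.021, 1.0, 0.0], [-0.0, 0.0, -1.0]]
ft_force: [0.6, 0.1, -0.3]
grip_width: 0.112
grasp_force: 26.7
```

Run:
```python
from h import *
s=monitor.sense(); T=s["tcp_rot"]; P=s["eef_pos"]; print(s["t"],P,T.round(4).tolist())
p,d,m,R,t=cam("wrist"); w=cloud(d,m,R,t); np.savez("wrist4.npz",p=p,w=w)
f=w.reshape(-1,3)
k=(np.hypot(f[:,0]-P[0],f[:,1]-P[1])<.03)&(np.abs(f[:,2]-.035)<.003); g=f[k]
print("ped",len(g),g.min(0),g.max(0),cv2.minEnclosingCircle((g[:,:2]*1000).astype(np.float32)))
k=(np.hypot(f[:,0]-P[0],f[:,1]-P[1])<.03)&(f[:,2]>.045)&(f[:,2]<.056); g=f[k]
if len(g): print("foot",len(g),g.min(0),g.max(0))
cv2.imwrite("pics/wrist4.png",cv2.resize(p[200:420,220:440,::-1],None,fx=2,fy=2))
p,d,m,R,t=cam("top"); w=cloud(d,m,R,t); f=w.reshape(-1,3); np.savez("top4.npz",p=p,w=w)
```

```text
7.3 [0.5376494  0.11850909 0.06597879] [[-0.9998, 0.0213, 0.0003], [0.0213, 0.9998, 0.0001], [-0.0003, 0.0001, -1.0]]
ped 1068 [0.52105871 0.10356289 0.03206807] [0.54377019 0.13480177 0.03704072] ((536.7741088867188, 119.01309204101562), 15.872881889343262)
foot 183 [0.52430826 0.10819013 0.05176549] [0.5334315  0.1299403  0.05599712]
```

View pics/wrist4.png

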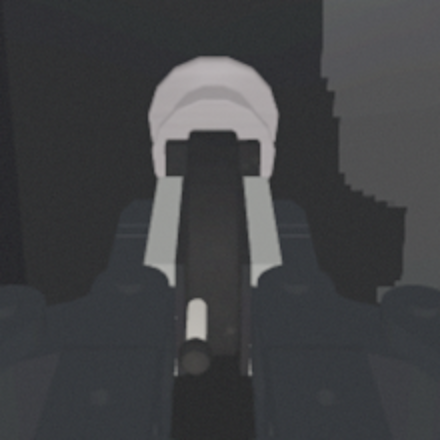

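The crop shows the foot (215,155) centred on the white pedestal. Measured, they agree within about 0.5 mm. Lowering gently.

Call:
carry_out(
  plan="0 0 0.2 0 0 0 1;0 0 0.06 0 0 0 1;0 0 0.03 0 0 0 1;0 0 0 0 0 0 1;0 0 0 0 0 0 1",
)

```text
t: 7.9
eef_pos: [0.5374, 0.1185, 0.051]
tcp_rot: [[-1.0, 0.021, 0.0], [0.021, 1.0, 0.0], [-0.0, 0.0, -1.0]]
ft_force: [-0.2, -0.4, -1.1]
grip_width: 0.112
grasp_force: 26.7
```

Call:
carry_out(
  plan="0 0 0.02 0 0 0 1;0 0 0.02 0 0 0 1;0 0 0 0 0 0 1",
)

```text
t: 8.2
eef_pos: [0.5375, 0.1185, 0.0491]
tcp_rot: [[-1.0, 0.021, 0.0], [0.021, 1.0, 0.0], [-0.0, 0.0, -1.0]]
ft_force: [-0.7, -0.4, 1.8]
grip_width: 0.113
grasp_force: 27.1
```

Call:
carry_out(
  plan="0 0 0.01 0 0 0 1;0 0 0.01 0 0 0 1;0 0 0 0 0 0 1",
)

```text
t: 8.5
eef_pos: [0.5376, 0.1185, 0.049]
tcp_rot: [[-1.0, 0.02, 0.001], [0.02, 1.0, 0.0], [-0.001, 0.0, -1.0]]
ft_force: [-7.5, -0.8, 15.8]
grip_width: 0.112
grasp_force: 29.1
```

It is in contact at 16 N. I'll relieve about 1 mm, then open slightly and slowly.

Call:
carry_out(
  plan="0 0 -0.02 0 0 0 1;0 0 0 0 0 0 1;0 0 0 0 0 0 0.86;0 0 0 0 0 0 0.82;0 0 0 0 0 0 0.78;0 0 0 0 0 0 0.74;0 0 0 0 0 0 0.72;0 0 0 0 0 0 0.72",
)

```text
t: 9.3
eef_pos: [0.5373, 0.1185, 0.0488]
tcp_rot: [[-1.0, 0.02, -0.0], [0.02, 1.0, 0.0], [0.0, 0.0, -1.0]]
ft_force: [-0.5, 0.3, 0.2]
grip_width: 0.283
grasp_force: 0.0
```

Call:
carry_out(
  plan="0 0 -0.1 0 0 0 0.72;0 0 -0.3 0 0 0 0.72;0 0 -0.6 0 0 0 0.72;0 0 -0.8 0 0 0 0.72;0 0 -0.8 0 0 0 0.72;0 0 0 0 0 0 0.72",
)

```text
t: 9.9
eef_pos: [0.5394, 0.1188, 0.1857]
tcp_rot: [[-1.0, 0.02, 0.01], [0.02, 1.0, 0.002], [-0.01, 0.002, -1.0]]
ft_force: [-0.1, 0.6, 0.2]
grip_width: 0.277
grasp_force: 0.0
```

Run:
```python
from h import *
s=monitor.sense(); T=s["tcp_rot"]; P=s["eef_pos"]; print(s["t"],P,s["joint_positions"].round(1))
p,d,m,R,t=cam("wrist"); w=cloud(d,m,R,t); np.savez("wrist5.npz",p=p,w=w); f=w.reshape(-1,3)
r=np.hypot(f[:,0]-.5368,f[:,1]-.119)
for lo,hi in((.032,.0365),(.0375,.042),(.05,.085),(.07,.083),(.086,.1)):
    g=f[(r<.03)&(f[:,2]>lo)&(f[:,2]<hi)]
    if len(g)>5: print(lo,len(g),g.min(0).round(4),g.max(0).round(4),cv2.minAreaRect((g[:,:2]*1000).astype(np.float32)))
cv2.imwrite("pics/wrist5.png",p[:,:,::-1])
p,d,m,R,t=cam("top"); w=cloud(d,m,R,t); f=w.reshape(-1,3); np.savez("top5.npz",p=p,w=w)
k=(f[:,2]>.245)&(f[:,2]<.31)&(np.abs(f[:,0]-.63)<.03)&(f[:,1]>.05)&(f[:,1]<.28); print("strip top view",k.sum(),f[k].min(0) if k.any() else 0,f[k].max(0) if k.any() else 0)
```

```text
9.9 [0.53935751 0.11880363 0.1857114 ] [  8.6  19.5  90.4   0.   69.6 -80.2]
0.032 218 [0.5227 0.1035 0.0323] [0.547  0.1351 0.0365] ((534.7210083007812, 119.27922058105469), (31.615108489990234, 24.26365089416504), 89.38224792480469)
0.0375 397 [0.5245 0.1082 0.0375] [0.5504 0.13   0.041 ] ((537.54248046875, 119.2270736694336), (21.586872100830078, 25.746728897094727), 88.78704071044922)
0.05 752 [0.5148 0.1137 0.057 ] [0.5581 0.1241 0.0846] ((536.4395751953125, 118.85367584228516), (9.717913627624512, 43.25568389892578), 88.90966033935547)
0.07 629 [0.5179 0.1137 0.07  ] [0.5565 0.1239 0.083 ] ((537.127197265625, 118.75439453125), (9.702610969543457, 38.52042770385742), 89.18893432617188)
0.086 61 [0.535  0.1138 0.086 ] [0.5397 0.1185 0.0984] ((536.9786376953125, 116.19251251220703), (4.993292331695557, 4.136552810668945), 67.00643920898438)
strip top view 1422 [0.62159469 0.05016414 0.24509725] [0.63626549 0.27974139 0.28752134]
```

View pics/wrist5.png

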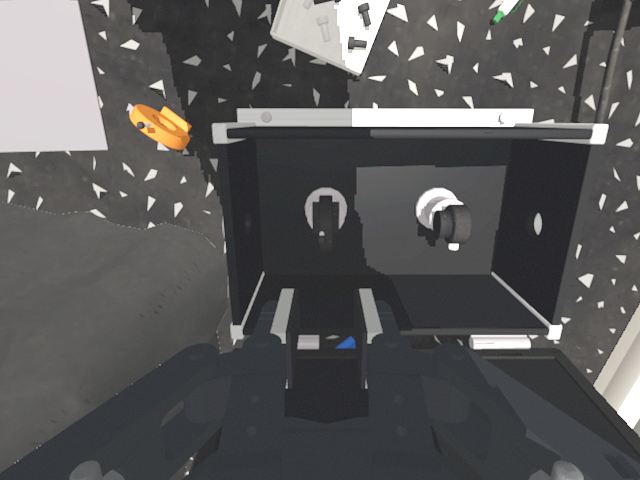

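The wrist view shows the iris released, upright and centred on its pedestal at (324,213). It measures within 1 mm and 1° of the target. The lid stands behind, at the bottom of the picture. Next I'll rise and turn to take the lid strip from above.

Call:
carry_out(
  plan="0 0 -1 0 0 0 0.72;0 0 -1 0 0 0 0.72;0 0 -1 0 0 0 0.4;0 0 0 0 0 1 0.4;0 0 0 0 0 1 0.4;0 0 0 0 0 1 0.4;0 0 0 0 0 1 0.4;0 0 0 0 0 1 0.4;0 0 0 0 0 1 0.4;0 0 0 0 0 1 0.4",
)

```text
t: 11.0
eef_pos: [0.5371, 0.1184, 0.3277]
tcp_rot: [[-0.537, 0.843, -0.002], [0.843, 0.537, -0.0], [0.001, -0.002, -1.0]]
ft_force: [-0.9, 0.6, 0.4]
grip_width: 0.601
grasp_force: 0.0
```

Call:
carry_out(
  plan="0 0 0 0 0 1 0.4;0 0 0 0 0 1 0.4;0 0 0 0 0 1 0.4;0 0 0 0 0 1 0.4;0 0 0 0 0 0.26 0.4;0 0 0 0 0 0 0.4;0 0 0 0 0 0 0.4",
)

```text
t: 11.7
eef_pos: [0.5372, 0.1184, 0.3282]
tcp_rot: [[0.02, 1.0, -0.001], [1.0, -0.02, -0.0], [-0.0, -0.001, -1.0]]
ft_force: [0.5, 0.2, -0.3]
grip_width: 0.599
grasp_force: 0.0
```

Run:
```python
from h import *
s=monitor.sense(); T=s["tcp_rot"]; P=s["eef_pos"]; print(s["t"],P,T.round(4).tolist(),s["joint_positions"].round(1))
p,d,m,R,t=cam("wrist"); w=cloud(d,m,R,t); np.savez("wrist6.npz",p=p,w=w); f=w.reshape(-1,3); c=p.reshape(-1,3).astype(int)
cv2.imwrite("pics/wrist6.png",p[:,:,::-1])
k=(f[:,2]>.12)&(f[:,2]<.31)&(np.abs(f[:,0]-.625)<.04)&(f[:,1]>.03)&(f[:,1]<.31); b=c.min(1)
print(k.sum(), (k&(b>110)).sum()); g=f[k&(b>110)&(f[:,2]>.23)]
if len(g)>5: print("strip",g.min(0),g.max(0),np.polyfit(g[:,2],g[:,0],1),[g[np.abs(g[:,2]-z)<.004][:,0].mean().round(4) for z in(.25,.265,.28)])
g=f[k]; print("lid",np.polyfit(g[:,2],g[:,0],1),g.min(0),g.max(0))
z=np.load("top5.npz"); f=z["w"].reshape(-1,3); b=z["p"].reshape(-1,3).min(1)
g=f[(f[:,2]>.245)&(f[:,2]<.31)&(np.abs(f[:,0]-.63)<.03)&(b>110)]; print("top strip",g.min(0),g.max(0),np.median(g,0))
```

```text
11.7 [0.53719658 0.11842012 0.32819692] [[0.0204, 0.9998, -0.0013], [0.9998, -0.0204, -0.0002], [-0.0002, -0.0013, -1.0]] [ 8.6 14.2 78.2 -0.  87.7  9.8]
28757 9319
strip [0.62195408 0.08095713 0.23486413] [0.63757136 0.21751051 0.28577161] [0.17235956 0.58090803] [np.float64(0.6248), np.float64(0.6258), np.float64(0.6297)]
lid [0.05827745 0.61230452] [0.61483581 0.05114189 0.12000087] [0.63757136 0.28256651 0.28577161]
top strip [ 0.60062305 -0.44911547  0.24540761] [0.6599909  0.44490515 0.28752134] [0.62701899 0.16177461 0.28031184]
```

Call:
carry_out(
  plan="0.33 0.63 0 0 0 0 0.4;0.33 0.63 0 0 0 0 0.4;0.34 0.63 0 0 0 0 0.4;0 0 0 0.44 0 0 0.4;0 0 0 0 0 0 0.4;0 0 0 0 0 0 0.4",
)

```text
t: 12.35
eef_pos: [0.6329, 0.1662, 0.3284]
tcp_rot: [[0.022, 0.998, -0.061], [1.0, -0.022, 0.001], [-0.0, -0.061, -0.998]]
ft_force: [-0.0, -0.3, -0.2]
grip_width: 0.594
grasp_force: 0.0
```

Run:
```python
from h import *
s=monitor.sense(); T=s["tcp_rot"]; P=s["eef_pos"]; print(s["t"],P,T.round(4).tolist(),s["joint_positions"].round(1))
p,d,m,R,t=cam("wrist"); w=cloud(d,m,R,t); l=((w-P)@T).reshape(-1,3); c=p.reshape(-1,3).min(1)
cv2.imwrite("pics/wrist7.png",p[:,:,::-1])
for lo,hi in((.035,.045),(.045,.055),(.055,.07),(.07,.09),(.1,.15)):
    g=l[(l[:,2]>lo)&(l[:,2]<hi)&(np.abs(l[:,1])<.03)&(np.abs(l[:,0])<.06)]
    if len(g)>5: print(lo,len(g),g.min(0).round(4),g.max(0).round(4),g.mean(0).round(4))
```

```text
12.35 [0.6329237  0.16619594 0.32836698] [[0.0216, 0.9979, -0.0607], [0.9998, -0.0215, 0.0012], [-0.0001, -0.0607, -0.9982]] [11.2 31.  55.3  0.7 97.1 12.5]
0.035 1271 [-0.0475 -0.0027  0.0426] [0.05   0.0059 0.045 ] [0.0038 0.0016 0.0445]
0.045 1712 [-0.0484 -0.0033  0.045 ] [0.0508 0.0067 0.0548] [0.007  0.0017 0.046 ]
0.055 59 [ 0.0476 -0.0034  0.0553] [0.0508 0.0066 0.0693] [0.0502 0.0013 0.0618]
0.07 251 [-0.0369 -0.0049  0.07  ] [0.06   0.0082 0.0831] [0.0444 0.0006 0.0776]
```

View pics/wrist7.png

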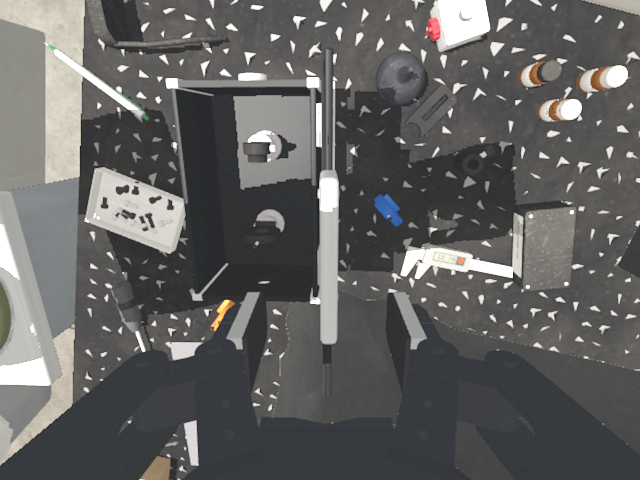

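The wrist view shows the strip (328,260) standing lengthwise between the open fingers, 1.7 mm off centre. Descending and pinching.

Call:
carry_out(
  plan="0 0.03 0.4 0 0 0 0.4;0 0 0.5 0 0 0 0.4;0 0 0.4 0 0 0 0.4;0 0 0.2 0 0 0 0.4;0 0 0.08 0 0 0 0.4;0 0 0 0 0 0 0.7;0 0 0 0 0 0 0.85;0 0 0 0 0 0 1;0 0 0 0 0 0 1;0 0 0 0 0 0 1",
  squeeze=40,
)

```text
t: 13.4
eef_pos: [0.6297, 0.1665, 0.251]
tcp_rot: [[0.022, 0.998, -0.06], [1.0, -0.022, 0.002], [0.0, -0.06, -0.998]]
ft_force: [-1.2, -1.0, 5.8]
grip_width: 0.114
grasp_force: 40.1
```

Run:
```python
from h import *
s=monitor.sense(); T=s["tcp_rot"]; P=s["eef_pos"]; print(s["t"],P,T.round(4).tolist(),s["joint_positions"].round(1),s["grip_width"],s["grasp_force"],s["ft_force"])
```

```text
13.4 [0.62970564 0.16648241 0.25104672] [[0.0219, 0.998, -0.06], [0.9998, -0.0218, 0.0016], [0.0003, -0.06, -0.9982]] [11.3 31.8 64.1  0.8 87.5 12.5] 0.11359973672714178 40.12881338596344 [-1.2185265  -0.97864993  5.80870641]
```

Pinched at 40 N. I'll lower the lid in 2° steps along the hinge arc: each step turns −0.25 about x and shifts −0.104 along y.

Call:
carry_out(
  plan="0 -0.052 0 -0.125 0 0 1;0 -0.104 0 -0.25 0 0 1;0 -0.104 0 -0.25 0 0 1;0 -0.104 0 -0.25 0 0 1;0 -0.104 0 -0.25 0 0 1;0 0 0 0 0 0 1",
)

```text
t: 14.0
eef_pos: [0.6057, 0.167, 0.2514]
tcp_rot: [[0.022, 0.995, 0.098], [1.0, -0.022, -0.002], [0.0, 0.098, -0.995]]
ft_force: [-2.2, -0.6, 6.1]
grip_width: 0.11
grasp_force: 41.2
```

Call:
carry_out(
  plan="0 -0.104 0 -0.25 0 0 1;0 -0.104 0 -0.25 0 0 1;0 -0.104 0 -0.25 0 0 1;0 -0.104 0 -0.25 0 0 1;0 -0.104 0 -0.25 0 0 1;0 -0.104 0 -0.25 0 0 1;0 0 0 0 0 0 1",
)

```text
t: 14.7
eef_pos: [0.5751, 0.1677, 0.2462]
tcp_rot: [[0.022, 0.953, 0.304], [1.0, -0.021, -0.006], [0.0, 0.304, -0.953]]
ft_force: [-6.6, -2.2, 11.3]
grip_width: 0.107
grasp_force: 42.1
```

Call:
carry_out(
  plan="0 -0.104 -0.006 -0.25 0 0 1;0 -0.104 -0.006 -0.25 0 0 1;0 -0.104 -0.004 -0.25 0 0 1;0 -0.104 0 -0.25 0 0 1;0 -0.052 0 -0.125 0 0 1;0 0 0 0 0 0 1",
)

```text
t: 15.3
eef_pos: [0.5532, 0.1682, 0.2381]
tcp_rot: [[0.022, 0.894, 0.448], [1.0, -0.02, -0.009], [0.0, 0.448, -0.894]]
ft_force: [-8.2, -2.0, 10.8]
grip_width: 0.107
grasp_force: 42.4
```

Call:
carry_out(
  plan="0 -0.1 -0.004 -0.24 0 0 1;0 -0.075 -0.004 -0.18 0 0 1;0 0 0 0 0 0 1;0 0 0 0 0 0 1;0 0 0 0 0 0 1",
)

```text
t: 15.8
eef_pos: [0.5455, 0.1683, 0.2344]
tcp_rot: [[0.022, 0.866, 0.499], [1.0, -0.019, -0.011], [0.0, 0.499, -0.867]]
ft_force: [-11.5, -2.1, 11.1]
grip_width: 0.108
grasp_force: 42.5
```

Run:
```python
from h import *
s=monitor.sense(); T=s["tcp_rot"]; P=s["eef_pos"]; print(s["t"],P,T.round(3).tolist(),s["grip_width"],s["grasp_force"],s["ft_force"],s["joint_velocities"].round(2))
g=P-.0187*T[:,2]; hx=.614; print("angle by grasp point",np.degrees(np.arctan2(g[2]-.102,hx-g[0])+np.arcsin(-.0045/.165)))
for n in("wrist","top"):
    p,d,m,R,t=cam(n); w=cloud(d,m,R,t).reshape(-1,3); cv2.imwrite(f"pics/{n}8.png",p[:,:,::-1])
    k=(w[:,2]>.115)&(w[:,2]<.24)&(w[:,0]>.5)&(w[:,0]<.66)&(w[:,1]>.05)&(w[:,1]<.1+ .18)
    k&=np.abs((w[:,0]-.614)*np.sin(np.pi/3)+(w[:,2]-.102)*np.cos(np.pi/3))<.03
    k&=(np.abs(w[:,1]-.167)>.055)
    q=w[k]
    if len(q)>20:
        v=np.linalg.svd(q[:,[0,2]]-q[:,[0,2]].mean(0),full_matrices=False)[2][0]; print(n,"lid plane angle",len(q),np.degrees(np.arctan2(abs(v[1]),abs(v[0]))))
    r=np.hypot(w[:,0]-.5368,w[:,1]-.119); q=w[(r<.03)&(w[:,2]>.055)&(w[:,2]<.084)]
    print(n,"iris pts",len(q), q.mean(0) if len(q) else "")
p,_,_,_,_=cam("scene"); cv2.imwrite("pics/scene8.png",p[:,:,::-1])
```

```text
15.8 [0.54553011 0.16833007 0.23438738] [[0.022, 0.866, 0.499], [1.0, -0.019, -0.011], [0.0, 0.499, -0.867]] 0.10779362624381994 42.509483098983765 [-11.48488531  -2.13605161  11.0602891 ] [-0.16 -0.01 -0.17  0.14  0.18 -0.  ]
angle by grasp point 60.80280284803231
wrist lid plane angle 3039 49.77434425494528
wrist iris pts 986 [0.53573214 0.12120752 0.07272808]
top lid plane angle 2882 59.53363326931941
top iris pts 147 [0.53484462 0.11495098 0.07489845]
```

View pics/scene8.png

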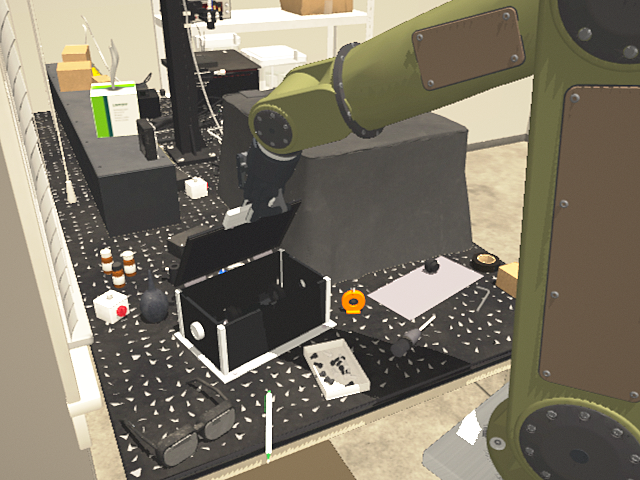

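The scene view shows the lid held about 60° open at (240,240) and the spare still on the mat at (432,265). The measured angle is 60–61° and the iris hasn't moved. Handing in.

```bash
python3 -c "
from h import *
print(arm.job_done())"
```

```text
the job is handed in; nothing more can be done
None
```

I handed the job in at about 16 s: the iris stands released on the free pedestal, within about 1 mm and 1° of target, the lid is held at about 60° open, and the spare lens mount was not touched; the judge's verdict was not shown.

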